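Lock the swivel stand and twist the lid off the hazelnut jar

TASK

Take the lock peg (steel pin with a beech grip) out of the pocket tray and stand it fully home in the hole of the jar stand, let go of it, and leave it there so that the jar's arm stops against it and the jar cannot spin. Then unscrew the tight lid of the jar anticlockwise until its threads let go, lift it straight up, and finish while still holding it level in the gripper, over the jar and a couple of centimetres clear of its mouth. Leave the other tools, cutters and nozzles where they are.

Things in the scene. Friction and masses are not known exactly. Their poses are not given: they have to be found in the camera images.
- peg: Lock peg standing upright in one of the three tray pockets (which one varies), 70 mm long: round steel shank 16 mm across for the lower 40 mm (foot chamfered 3 mm), round beech grip 20 mm across for the upper 30 mm. Loose, 70 g. Origin: centre of the foot; z runs up the peg.
- tray: White pocket tray, fixed, 190 mm long (its x) by 62 mm (its y), 18 mm high; three round pockets 32 mm across and 12 mm deep at x = -65, 0 and +65 mm on its centre line, floors 6 mm above the counter. Origin: centre of the underside. The other two pockets hold steel piping nozzles.
- nozzle_a: Steel piping nozzle, cone 26 mm across and 42 mm tall with a fine tip, standing in a tray pocket. Leave alone. Origin: centre of its base.
- nozzle_b: Steel piping nozzle, cone 26 mm across and 42 mm tall with a wide tip, standing in a tray pocket. Leave alone. Origin: centre of its base.
- stand: Fixed swivel stand: dark round steel foot 116 mm across and 14 mm high carrying the jar; a tongue along its -y ends in an aluminium socket block 50 x 50 mm, 30 mm high, centred 110 mm from the jar axis. Origin: on the jar's axis, at counter height; z up.
- lock_hole (a point): Mouth centre of the lock hole in the top of the socket block: 19 mm across, 22 mm deep, chamfered 2 mm, 30 mm above the counter. The peg standing home in it has its foot 8 mm and its top 78 mm above the counter. z up.
- jar: Glass hazelnut jar, 64 mm across, fixed in a steel cup (80 mm across) that swivels easily (0.03 N m) about the vertical jar axis; it cannot lift or tip. When the lid is turned anticlockwise the jar turns along until its index arm stops against the peg; without the peg it just spins and the lid never unscrews. Origin: on the axis, 14 mm above the counter; the arm points along its -y.
- index_tip (a point): End of the jar's flat steel index arm: 8 mm wide, 8 mm high, out to 122 mm from the jar axis, 34 to 42 mm above the counter. It starts 0.3 to 0.5 rad clockwise (seen from above) of the lock hole and stops 0.11 rad short of the peg's centre.
- jar_mouth (a point): Centre of the jar's mouth (top of the glass neck), 114 mm above the counter. z up.
- lid: White ribbed round twist-off lid, 64 mm across, 22 mm high, 60 g, loose but held by lugs under the jar's thread. Origin: centre of its lower edge, 96 mm above the counter when closed (18 mm below the mouth); its top is then 118 mm above the counter. z up. The jar's shoulder begins to widen 9 mm below the lid's lower edge.
- lid_thread (a joint): How far the lid has been unscrewed relative to the jar, rad: 0 tight, grows as the lid turns anticlockwise seen from above. It takes 0.3 N m all the way. The lid can be lifted off once it is past 0.72; a stop ends the turn at 1.0. It lags the lid by up to 0.05 rad of play.
- heart_cutter: Yellow nylon heart cutter, about 55 mm, 22 mm high, lying flat. Leave alone. Origin: near the middle of its underside.
- round_cutter: Chrome scalloped round cutter, 70 mm across, 28 mm high. Leave alone. Origin: centre of its underside.
- docker: Beech dough docker with steel pins, about 200 mm long, roller 64 mm high, handle along its -x. Leave alone. Origin: under the roller.
Things that resemble listed ones, but are neither listed nor needed, are in the scene too. There is more than one size of the stand; the job needs the larger. There is more than one size of the lid; the one meant has the size given above.

How it is judged:
By the outcome, as a careful person would: the job done as asked, in the order asked, and still so for the second after the job is handed in, while the arm keeps its last pose, push and grip.
It also fails if it takes over 48 s, if anything falls off the work surface, if the arm or the gripper's body presses on something with over 40 N, if the wrist force passes 120 N, or if a joint passes its speed limit or range.

ROBOT

A 6-joint arm with a two-finger parallel gripper is mounted at the origin on the work surface. World frame = base frame: x ahead of the robot, y to its left, z up, the work surface at z = 0. Lengths are in m, angles in rad, forces in N, time in s.
With the tool pointing down it reaches from about 0.35 to 0.975 m from the base axis. Payload 7.1 kg.
Tool frame: the origin (TCP) lies midway between the tips of the shut fingers; the grasp point (between the pads) lies 19 mm behind it; z points along the fingers, y is the line along which they close (so a half turn about z gives the same grasp; the last joint's range is limited). The gripper opens to 88 mm and grips with 3 to 60 N. Pads are 20 mm wide; open, the fingers measure 115 mm over their backs; the gripper's body (75 mm by 178 mm) begins 61 mm behind the grasp point.
Start: joints at [-0.019, 0.423, 1.63, -0, 1.089, -0.019], TCP at [0.625, 0, 0.223] pointing down, gripper open.
Joint ranges: [-3, 3], [-0.9, 2.11], [0.09, 2.58], [-1.31, 4.45], [0.11, 2.69], [-2.54, 2.54]. Speed limits (rad/s): [2.39, 2.39, 3.01, 3.14, 3.14, 3.14].

INTERFACE

Orientations are given as a unit quaternion [w, x, y, z].
In Python, from station import move_pose, movel, movej, command_gripper, wait, inverse_kinematics, read_camera, camera_info, MotionError, job_done, get_time, get_joint_pos, get_qvel, get_effort, get_tcp_pos, get_ee_rot, get_ft_force, get_ft_torque, get_grip_width, get_finger_force gives the robot as it stands. Calls block until the motion is done:
- move_pose(position, orientation): joint-space move of the TCP to a pose.
- movel(position, frame=None, v=0.15, until_force=None): straight line of the TCP; frame=None keeps the orientation; v is the mean speed in m/s. With until_force (N) it stops when the force on the tool has changed by that much, and returns True; else False.
- movej(angles): joint-space move.
- command_gripper(opening): opening from 0.0 (shut) to 1.0 (fully open); the grip force is fixed at half the most; returns when the fingers have stopped.
- wait(seconds).
- inverse_kinematics(position, orientation): joint angles nearest the present ones, or None.
- read_camera(name): name is "scene" or "side" or "wrist"; returns the picture (480x640x3 uint8, red, green, blue); there is no depth.
- camera_info(name): a dict with "intrinsics" (3x3 intrinsics, pixels), "T" (4x4, takes a point from camera to world coordinates); the wrist camera has in their place "tool_from_camera" (4x4, takes a point from camera to tool coordinates, whose origin is the TCP and whose axes are the flange's). Camera axes: x right, y up, looking along -z (the intrinsics and any distortion apply to the point x, -y, -z); pixel columns grow to the right and rows downward; lengths in m; the calibration is good to about 2 mm. A picture is of the moment at which its call begins: read the wrist's pose just before it. camera_info takes no time and is no camera call.
A pose or a line that the arm cannot do raises MotionError and nothing moves.
- job_done(): hands the job in; it is judged then, once.
Readings, each from a call of its own:
- get_time(): time.
- get_joint_pos(): joint angles.
- get_qvel(): joint speeds.
- get_effort(): joint torques, N m.
- get_tcp_pos(): TCP position.
- get_ee_rot(): TCP orientation.
- get_ft_force(): force on the tool from outside, world axes, zero at the start.
- get_ft_torque(): the same for the moment, N m.
- get_grip_width(): opening from 0.0 (shut) to 1.0 (fully open).
- get_finger_force(): force on a finger pad.
Only numpy, scipy, OpenCV 4.12 (cv2) and the standard library are available. Lean on these libraries where they do the work, as an engineer would, in place of code of your own. Each camera call takes 0.05 s, during which the arm holds its last target. There are 200 camera calls.

## Working session

There is one attempt and no reset: what is moved stays moved. The work goes in short steps, each a Python script; the robot and the scene stay as the last script left them, time stands still between calls to the robot, and variables do not carry over. Pictures are saved under pics/ and viewed, at most 10 in all, crops included, and the job is handed in when it is done.

```bash
ls; mkdir -p pics; python3 - <<'E'
from station import *
import cv2,numpy as np
for n in("scene","side"):
    cv2.imwrite(f"pics/{n}0.png",read_camera(n)[:,:,::-1]); i=camera_info(n); print(n,i)
cv2.imwrite("pics/wrist0.png",read_camera("wrist")[:,:,::-1]); print(camera_info("wrist"),get_ee_rot(),get_time())
E
```

```text
pics
scene {'intrinsics': array([[560.00089586,   0.        , 316.40068957],
       [  0.        , 560.00089586, 243.01675365],
       [  0.        ,   0.        ,   1.        ]]), 'T': array([[ 0.61462665, -0.55183917,  0.56365557,  1.20888174],
       [ 0.78856414,  0.44797258, -0.42129225, -0.40850314],
       [-0.02001668,  0.70341602,  0.71049647,  0.89301917],
       [ 0.        ,  0.        ,  0.        ,  1.        ]])}
side {'intrinsics': array([[444.73352878,   0.        , 315.09209475],
       [  0.        , 444.73352878, 236.26450332],
       [  0.        ,   0.        ,   1.        ]]), 'T': array([[ 0.97975641,  0.13809792, -0.14493562,  0.46758963],
       [-0.1999474 ,  0.71090275, -0.67426873, -0.46381407],
       [ 0.00992002,  0.68959862,  0.72412384,  0.67059794],
       [ 0.        ,  0.        ,  0.        ,  1.        ]])}
{'intrinsics': array([[337.48511295,   0.        , 323.05127088],
       [  0.        , 337.48511295, 242.86818536],
       [  0.        ,   0.        ,   1.        ]]), 'tool_from_camera': array([[-4.49294185e-04,  9.66728984e-01,  2.55802404e-01,
         6.88582995e-02],
       [ 9.99999878e-01,  3.81741996e-04,  3.13730742e-04,
         3.47982810e-04],
       [ 2.05642081e-04,  2.55802514e-01, -9.66729037e-01,
        -1.61317415e-01],
       [ 0.00000000e+00,  0.00000000e+00,  0.00000000e+00,
         1.00000000e+00]])} [-4.31822815e-04  7.07101648e-01  7.07111649e-01 -4.35355521e-04] 0.15
```

View pics/scene0.png

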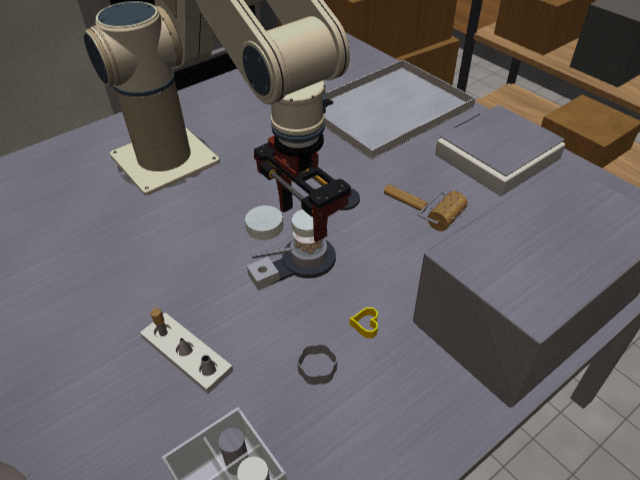

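View pics/side0.png

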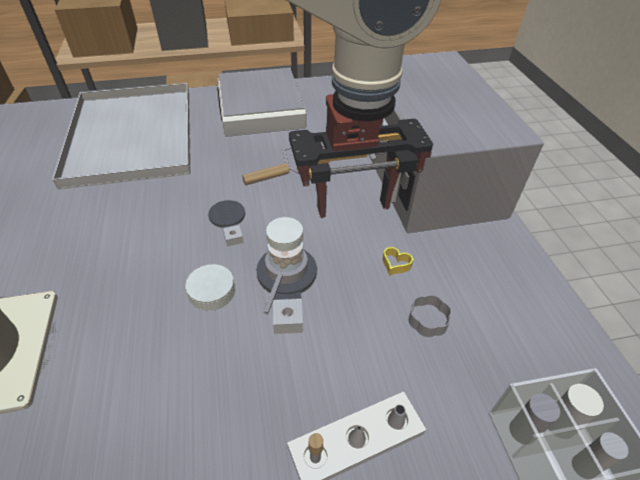

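The scene picture shows the peg's grip top at about (158,313), the lock hole at (264,268) and the stand foot at about (308,257). The side picture shows the peg top at (316,438), the hole at (288,313), the lid top at about (284,229), and the index arm tip at (267,310). The bigger loose lid and the small stand are decoys.

```bash
cat >h.py <<'E'
from station import *
import cv2,numpy as np
from scipy.spatial.transform import Rotation as R
def rot(q): return R.from_quat([q[1],q[2],q[3],q[0]]).as_matrix()
def down(yaw): # tool z down; tool y axis along (cos,sin) of yaw
    y=np.array([np.cos(yaw),np.sin(yaw),0]);z=np.array([0,0,-1.]);x=np.cross(y,z)
    q=R.from_matrix(np.c_[x,y,z]).as_quat(); return [q[3],q[0],q[1],q[2]]
def wristT():
    T=np.eye(4);T[:3,:3]=rot(get_ee_rot());T[:3,3]=get_tcp_pos();return T@np.array(camera_info("wrist")["tool_from_camera"])
def ray(K,T,p):
    d=T[:3,:3]@np.array([(p[0]-K[0,2])/K[0,0],-(p[1]-K[1,2])/K[1,1],-1]);return T[:3,3],d/np.linalg.norm(d)
def cam(n): i=camera_info(n);return np.array(i["intrinsics"]),np.array(i["T"])
def tri(rs):
    A=sum(np.eye(3)-np.outer(d,d) for o,d in rs);b=sum((np.eye(3)-np.outer(d,d))@o for o,d in rs)
    X=np.linalg.solve(A,b);return X,[np.linalg.norm(np.cross(X-o,d))*1e3 for o,d in rs]
def atz(r,z): o,d=r;return o+d*(z-o[2])/d[2]
def proj(K,T,X):
    c=np.linalg.inv(T)@np.r_[X,1];return K[0,2]-K[0,0]*c[0]/c[2],K[1,2]+K[1,1]*c[1]/c[2]
E
cat > m.py <<'E'
from h import *
S=cam("scene");D=cam("side")
for n,a,b in[("peg",(158,313),(316,438)),("hole",(264,268),(288,313)),("lid",(305,220),(284,229)),("footc",(308,257),(287,269)),("noz",(207,358),(400,408))]:
    X,e=tri([ray(*S,a),ray(*D,b)]);print(n,X.round(4),np.round(e,1))
E
python3 m.py
python3 - <<'E'
import cv2,numpy as np
a=cv2.imread("pics/side0.png")
c=a[200:345,235:345]; d=a[385:475,285:430]
f=lambda x,s:cv2.resize(x,s,interpolation=cv2.INTER_CUBIC)
b=cv2.imread("pics/scene0.png")[300:390,135:240]
c2=cv2.imread("pics/scene0.png")[200:290,235:340]
# x4 side jar (440x580) ; right: scene peg x3.4
o=np.zeros((600,800,3),np.uint8);o[:580,:440]=f(c,(440,580));o[:300,445:795]=f(b,(350,300));o[300:,445:795]=f(c2,(350,300))
cv2.imwrite("pics/crop1.png",o)
E
```

```text
peg [ 0.5163 -0.261   0.0718] [0.1 0.1]
hole [ 0.5137 -0.0296  0.0276] [3.9 3.9]
lid [0.5285 0.0736 0.1206] [1.5 1.5]
footc [0.5298 0.0757 0.0099] [0.9 0.9]
noz [ 0.643  -0.2353  0.0483] [0.8 0.8]
```

View pics/crop1.png

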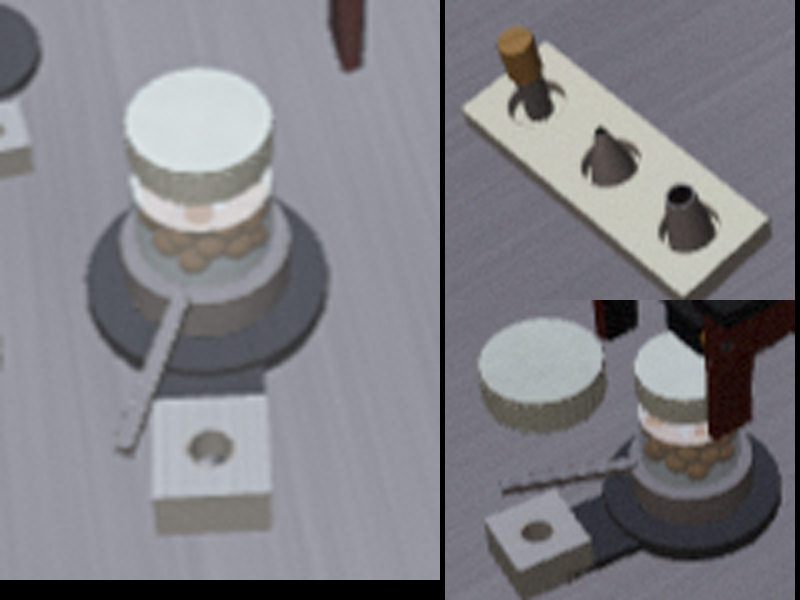

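Crop 1 (side at 4x, scene at 3.33x) gives the hole at (287.5,311.8) in side and (262.6,269.3) in scene, the lid top centre at (284.8,230.3) in side, and the arm 0.3–0.5 rad clockwise of the hole. Next I'll take two wrist views for accuracy.

```bash
python3 - <<'E'
from h import *
for k,x in enumerate((0.58,0.46)):
    move_pose([x,-0.06,0.26],down(0)); wait(.2)
    np.save(f"w{k}.npy",wristT()); cv2.imwrite(f"pics/w{k}.png",read_camera("wrist")[:,:,::-1])
cv2.imwrite("pics/side1.png",read_camera("side")[:,:,::-1]);cv2.imwrite("pics/scene1.png",read_camera("scene")[:,:,::-1])
print(get_time(),get_joint_pos())
E
```

```text
1.7333 [-1.55137782e-01  1.35978017e-01  1.93579314e+00  1.54027745e-05
  1.07008953e+00 -1.55279431e-01]
```

View pics/w0.png

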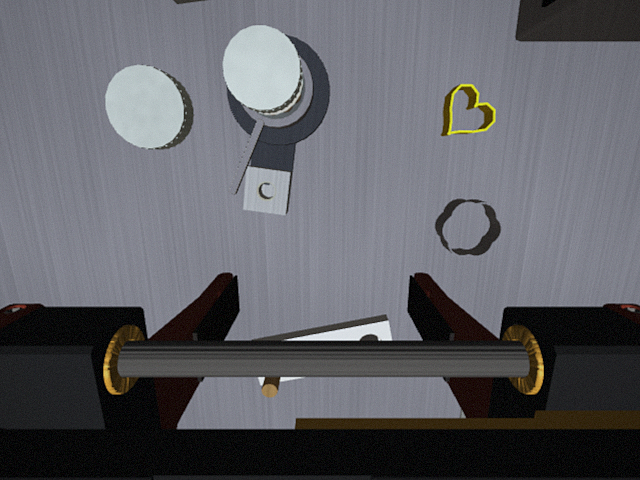

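View pics/w1.png

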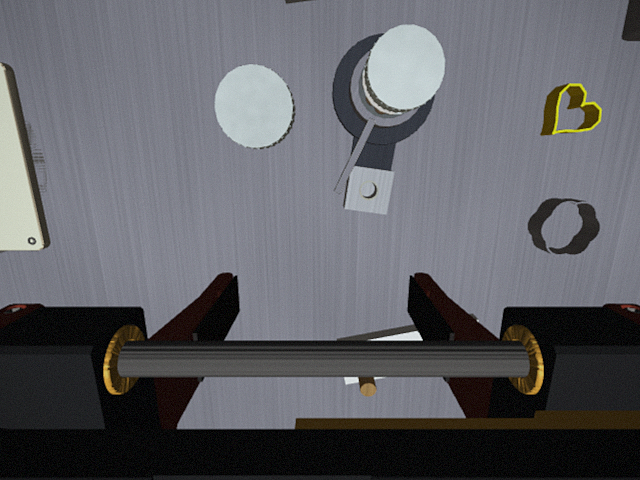

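The wrist views show, for w0 then w1: the hole at about (267,190) / (370,190), the lid top at about (262,69) / (406,66), and the peg top at about (270,391) / (368,391). I'll enlarge them to refine these readings.

```bash
python3 - <<'E'
import cv2,numpy as np
o=np.zeros((600,800,3),np.uint8)
def put(f,x,y,w,h,s,X,Y): o[Y:Y+h*s,X:X+w*s]=cv2.resize(cv2.imread(f"pics/{f}.png")[y:y+h,x:x+w],(w*s,h*s),interpolation=cv2.INTER_CUBIC)
put("w0",240,165,52,50,5,0,0);put("w1",343,165,52,50,5,270,0)
put("side1",272,298,32,29,8,540,0)
put("w0",245,365,52,36,5,0,260);put("w1",345,365,52,36,5,270,260)
put("side1",300,425,32,40,5,540,260);put("scene1",248,255,32,30,5,0,445);put("scene1",145,300,32,30,5,180,445)
put("scene1",280,205,52,30,5,360,445)
cv2.imwrite("pics/crop2.png",o)
for f,(x,y,w,h) in {"w0":(210,10,100,115),"w1":(355,10,100,115),"side0":(262,212,45,50)}.items():
    g=cv2.imread(f"pics/{f}.png")[y:y+h,x:x+w]; m=(g.min(2)>180).astype(np.uint8)
    m=cv2.morphologyEx(m,cv2.MORPH_OPEN,np.ones((3,3)))
    c=max(cv2.findContours(m,0,cv2.CHAIN_APPROX_NONE)[0],key=cv2.contourArea)
    e=cv2.fitEllipse(cv2.convexHull(c)); print(f,np.array(e[0])+(x,y),e[1:])
E
```

```text
w0 [260.94889069  67.19496536] ((76.05951690673828, 84.28282165527344), 167.3896026611328)
w1 [405.82308197  66.53438568] ((75.31720733642578, 84.4892807006836), 16.310331344604492)
side0 [284.08420181 229.70043755] ((25.842540740966797, 36.02539825439453), 86.33135986328125)
```

View pics/crop2.png

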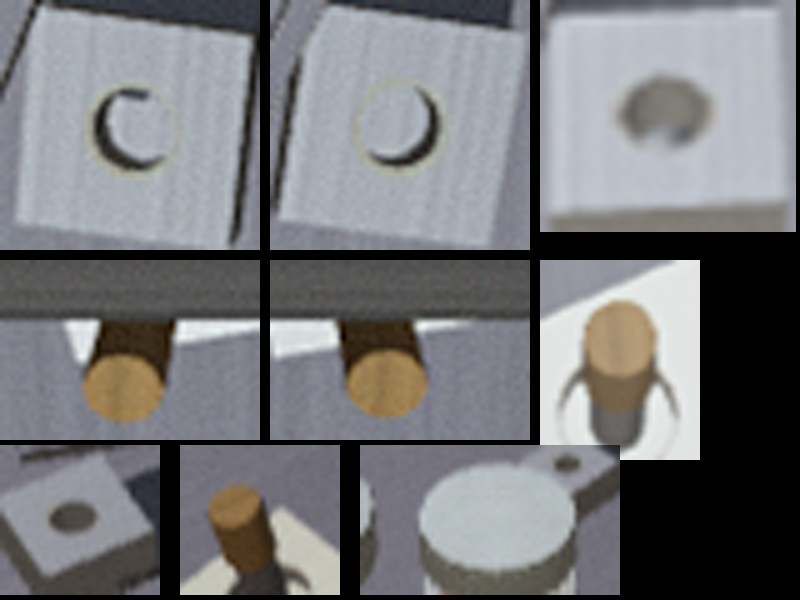

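Crop 2 gives these refined pixels:

| Feature | w0 | w1 | side | scene |
|---|---|---|---|---|
| Hole | (266.5,190.6) | (368.9,190.0) | (287.2,311.4) | (262.4,269.4) |
| Peg top | (269.7,390.2) | (368.5,390.2) | (315.8,440.4) | (156.2,312) |
| Lid top | from ellipse fit | from ellipse fit | from ellipse fit | (307.4,219.2) |

```bash
cat > m.py <<'E'
from h import *
S=cam("scene");D=cam("side");K=np.array(camera_info("wrist")["intrinsics"]);W0=(K,np.load("w0.npy"));W1=(K,np.load("w1.npy"))
for n,ps in{"peg":((269.7,390.2),(368.5,390.2),(315.8,440.4),(156.2,312)),"hole":((266.5,190.6),(368.9,190.0),(287.2,311.4),(262.4,269.4)),
 "lid":((260.9,67.2),(405.8,66.5),(284.3,229.9),(307.4,219.2))}.items():
    r=[ray(*c,p) for c,p in zip((W0,W1,D,S),ps)]
    for nm,q in(("w",r[:2]),("f",r[2:]),("all",r)):
        X,e=tri(q);print(n,nm,X.round(4),np.round(e,1))
E
python3 m.py
```

```text
peg w [ 0.5162 -0.2656  0.0743] [0.5 0.5]
peg f [ 0.5151 -0.264   0.0749] [0.8 0.8]
peg all [ 0.5158 -0.2643  0.0758] [0.8 0.6 1.  0.9]
hole w [ 0.5147 -0.0319  0.0277] [0. 0.]
hole f [ 0.5134 -0.0311  0.0287] [0.3 0.3]
hole all [ 0.5143 -0.0316  0.0295] [0.7 0.2 0.9 0.5]
lid w [0.5294 0.0779 0.1171] [0. 0.]
lid f [0.5286 0.0783 0.117 ] [1. 1.]
lid all [0.5291 0.0778 0.1174] [0.3 0.2 1.  1.1]
```

```bash
python3 - <<'E'
from h import *
px,py=.5160,-.2648; hx,hy=.5143,-.0317
q=down(.2-np.pi/2)
move_pose([px,py,.12],q); movel([px,py,.045],v=.1)
command_gripper(0.0); print("grip",get_grip_width(),get_finger_force(),get_ft_force(),get_time())
movel([px,py,.13],v=.12)
move_pose([hx,hy,.13],down(-.134)); print(get_grip_width(),get_joint_pos(),get_tcp_pos())
movel([hx,hy,.075],v=.1); wait(.2); print(get_ft_force())
r=movel([hx,hy,.0465],v=.03,until_force=8); print(r,get_tcp_pos(),get_ft_force(),get_ft_torque(),get_grip_width(),get_time())
cv2.imwrite("pics/side2.png",read_camera("side")[:,:,::-1]);cv2.imwrite("pics/scene2.png",read_camera("scene")[:,:,::-1])
o=np.hstack([cv2.resize(cv2.imread("pics/side2.png")[200:350,220:350],(390,450)),cv2.resize(cv2.imread("pics/scene2.png")[180:330,220:350],(390,450))]);cv2.imwrite("pics/c3.png",o)
E
```

```text
grip 0.22136002300970622 29.99996155500412 [-0.73935202 -0.46817978 -0.24789548] 4.6917
0.2204394787806685 [-8.52654915e-02  4.00024653e-01  1.93585088e+00 -2.70548954e-04
  8.06094424e-01  5.07639269e-02] [ 0.51440944 -0.03208526  0.12965829]
[ 0.42683053 -0.17649487 -0.21841256]
True [ 0.51403392 -0.03165275  0.04686551] [-1.46645385  0.2093066   6.71984857] [-0.0142223   0.16499095 -0.01956061] 0.21901964274257202 8.275
```

View pics/c3.png

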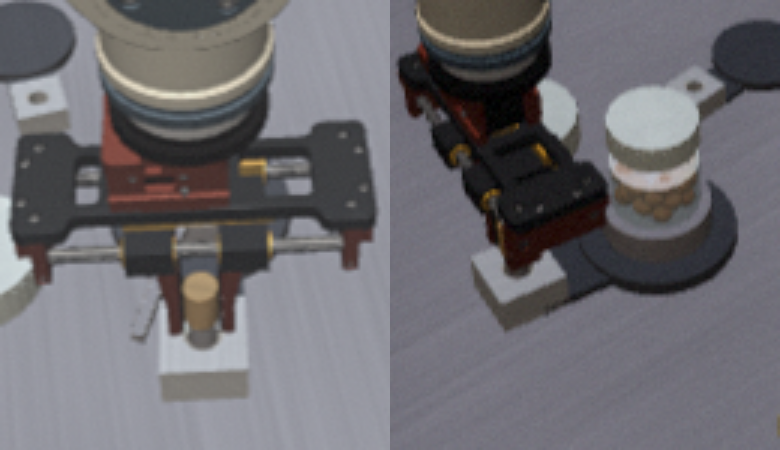

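The peg bottomed at TCP z 0.0469 (0.047 expected), and the picture shows it upright in the hole. I'll release it, then unscrew the lid.

```bash
python3 - <<'E'
from h import *
command_gripper(0.40); p=get_tcp_pos(); movel([p[0],p[1],.10],v=.08); print(get_ft_force()); movel([p[0],p[1],.21],v=.25)
lx,ly=.5291,.0779; y0=-.75
command_gripper(1.0)
move_pose([lx,ly,.20],down(y0)); wait(.2);movel([lx,ly,.092],v=.08,until_force=8)
print(get_tcp_pos(),get_joint_pos()[5],get_ft_force())
command_gripper(0.0); print("w",get_grip_width(),get_finger_force(),get_ft_force(),get_ft_torque())
y=y0;c=None;t0=get_ft_torque()[2]
while y<1.1:
    y+=.07; move_pose([lx,ly,.092],down(y)); t=get_ft_torque()[2]-t0
    print(round(y,2),round(t,3),np.round(get_ft_force(),1),round(get_time(),2))
    if abs(t)>.9: print("stop");break
    if c is None and abs(t)>.15: c=y
    if c is not None and y-c>.84: break
print(c,get_joint_pos()[5],get_grip_width(),get_tcp_pos())
cv2.imwrite("pics/side3.png",read_camera("side")[:,:,::-1]);cv2.imwrite("pics/scene3.png",read_camera("scene")[:,:,::-1])
o=np.hstack([cv2.resize(cv2.imread("pics/side3.png")[200:350,220:350],(390,450)),cv2.resize(cv2.imread("pics/scene3.png")[180:330,220:350],(390,450))]);cv2.imwrite("pics/c4.png",o)
E
```

```text
[ 0.03201763  0.41283341 -0.37469573]
[0.52948348 0.07796193 0.09248108] 0.8739038937335837 [-0.66126778 -0.01800071  0.17032241]
w 0.7299852477435556 30.000431668013334 [-0.42918431  0.31833181  2.36906289] [-0.02165363  0.11991956  0.01398493]
-0.68 0.023 [-0.6  0.3  3. ] 14.47
-0.61 0.049 [-1.3 -0.2  3.6] 14.72
-0.54 -0.044 [-0.8 -0.1  5. ] 14.97
-0.47 -0.168 [ 0.1 -0.3  4.6] 15.22
-0.4 -0.126 [ 0.2 -0.6  5.4] 15.47
-0.33 -0.092 [0.1 0.2 5.6] 15.72
-0.26 -0.159 [-0.9  0.6  4.7] 15.97
-0.19 -0.177 [-0.1 -0.3  4.9] 16.22
-0.12 -0.208 [0.2 0.3 5.3] 16.47
-0.05 -0.127 [-1.   0.4  5. ] 16.72
0.02 -0.11 [-0.9 -0.1  5.3] 16.97
0.09 -0.141 [-0.6 -0.5  5.7] 17.22
0.16 -0.139 [-0.9  0.9  4.8] 17.47
0.23 -0.196 [-0.2 -0.3  5.5] 17.72
0.3 -0.146 [-0.5  0.4  4. ] 17.97
0.37 -0.136 [-1.2  0.6  5.5] 18.22
-0.4699999999999998 -0.24231893773813432 0.7346531846494917 [0.5291678  0.07791896 0.09214814]
```

View pics/c4.png

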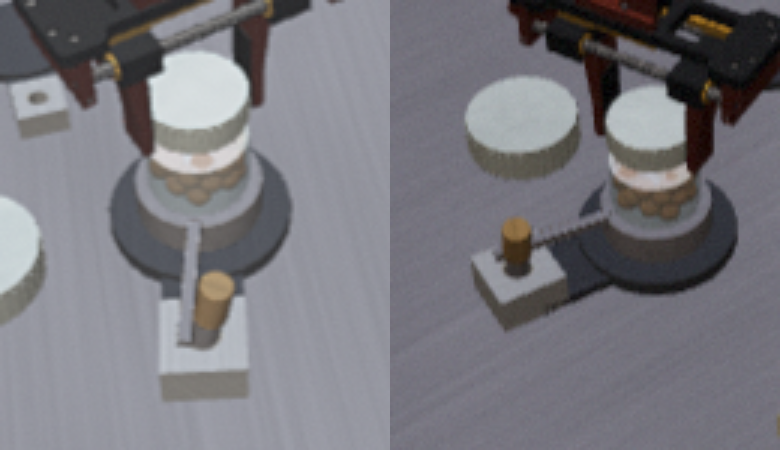

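The arm has stopped against the peg, which stays upright and seated. The lid has turned about 0.85 rad past contact, so I'll try a guarded lift.

```bash
python3 - <<'E'
from h import *
print(get_ft_force())
p=get_tcp_pos()
r=movel([.5291,.0779,.098],v=.01,until_force=10);print(r,get_tcp_pos(),get_ft_force(),get_grip_width())
if not r:
    r=movel([.5291,.0779,.136],v=.04,until_force=12);print(r,get_tcp_pos(),get_ft_force(),get_grip_width(),get_time())
wait(.3)
cv2.imwrite("pics/side4.png",read_camera("side")[:,:,::-1]);cv2.imwrite("pics/scene4.png",read_camera("scene")[:,:,::-1])
o=np.hstack([cv2.resize(cv2.imread("pics/side4.png")[180:350,220:350],(390,510)),cv2.resize(cv2.imread("pics/scene4.png")[160:330,220:350],(390,510))]);cv2.imwrite("pics/c5.png",o)
E
```

```text
[-0.95449692  0.74452581  6.00591172]
True [0.52906607 0.07793776 0.09234814] [0.89464451 0.42919936 1.71570727] 0.7332212015833178
```

View pics/c5.png

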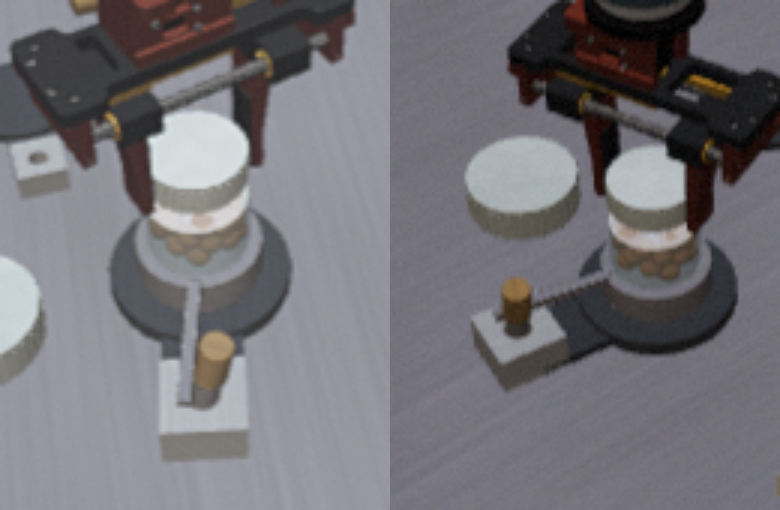

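The lift stopped after 0.2 mm, so the lid still seems held. I'll turn further, watching for the torque rise at the thread stop, then lift again with a higher limit.

```bash
python3 - <<'E'
from h import *
y=.37;t0=get_ft_torque()[2];print(t0,get_ft_force())
for i in range(4):
    y+=.04; move_pose([.5291,.0779,.0924],down(y)); 
    t=np.mean([get_ft_torque()[2] for _ in range(1)]);print(round(y,2),round(t,3),np.round(get_ft_force(),1),np.round(get_effort()[5],2),get_time())
    if abs(t)>.5:break
for z in np.arange(.0934,.0985,.001):
    r=movel([.5291,.0779,z],v=.01,until_force=25);print(r,get_tcp_pos()[2],np.round(get_ft_force(),1),get_ft_torque()[2])
    if r or get_ft_force()[2]<-18:break
E
```

```text
-0.21985647543618345 [1.83918588 0.02240887 0.44813249]
0.41 -0.182 [0.8 0.5 1.4] -0.34 19.2417
0.45 -0.167 [1.6 0.7 0.3] -0.34 19.4917
0.49 -0.178 [0.9 0.4 0.4] -0.34 19.7417
0.53 -0.258 [ 1.4 -0.4  1.1] -0.43 19.9917
False 0.09312972473472741 [ 0.7  0.7 -4.5] -0.31849735517684596
False 0.09440613099272022 [ 1.1  0.3 -2.9] -0.15419868734613948
False 0.09563017079104334 [0.3 1.  0.2] 0.026677900905917797
False 0.09655712884672944 [-0.6 -0.1 -0.3] -0.00789705011021446
False 0.09747159689696197 [-0.2 -0.7 -0.2] -0.009307060929085642
False 0.09847124831022794 [-0.3 -0.1 -1.6] 0.027524206932969017
```

The force and torque fell to zero, so the thread has probably let go. I'll lift and check.

```bash
python3 - <<'E'
from h import *
r=movel([.5291,.0779,.1335],v=.04,until_force=15);print(r,get_tcp_pos(),np.round(get_ft_force(),1),get_grip_width(),get_finger_force(),get_time())
wait(.3)
cv2.imwrite("pics/side5.png",read_camera("side")[:,:,::-1]);cv2.imwrite("pics/scene5.png",read_camera("scene")[:,:,::-1])
o=np.hstack([cv2.resize(cv2.imread("pics/side5.png")[180:350,220:350],(390,510)),cv2.resize(cv2.imread("pics/scene5.png")[160:330,220:350],(390,510))]);cv2.imwrite("pics/c6.png",o)
E
```

```text
False [0.52892303 0.07787275 0.13328616] [-0.4  0.3 -0.2] 0.7317869290228377 29.99983699992299 22.5167
```

View pics/c6.png

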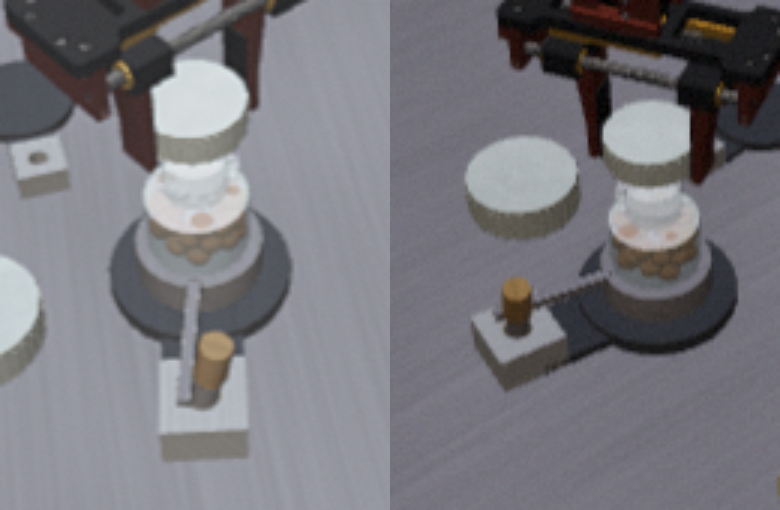

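The lid is off and level in the gripper above the neck, and the peg still stands home. I'll check the clearance numerically.

```bash
python3 - <<'E'
from h import *
for z in(.154,.157,.160): print(z,[np.round(proj(*cam(n),np.array([.529,.078,z])),1) for n in("side","scene")])
E
```

```text
0.154 [array([283.4, 214. ]), array([306.6, 206.2])]
0.157 [array([283.3, 212.7]), array([306.6, 205. ])]
0.16 [array([283.3, 211.4]), array([306.5, 203.9])]
```

Lid top is at about 0.158 m, so its lower edge is about 22 mm clear of the mouth.

```bash
python3 -c "
from station import *
print(job_done(),get_time())"
```

```text
the job is handed in; nothing more can be done
the job is handed in; nothing more can be done
```

The job is handed in at about 23 s of the 48 s: the peg stands home in the jar stand with the jar's arm against it, and the unscrewed lid is held level about 22 mm above the jar's mouth.

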